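# Centre an egg in its cup on the scale pan

### The arm

A 7-joint arm with a two-finger parallel gripper is mounted at the origin on a cart in front of the work surface, level with it; the furniture and walls round the work are solid. World frame = base frame: x ahead of the robot, y to its left, z up, the work surface at z = 0. Lengths are in m, angles in rad, forces in N, time in s.
With the tool pointing down it reaches from about 0.4 to 0.85 m from the base axis. Payload 10.4 kg.
Tool frame: the origin (TCP) lies between the finger pads; the fingertips stand 14 mm ahead of it and the grasp point (between the pads) lies 5 mm behind it (r.finger_overhang is the z of the fingertips in the tool frame, in m); z points along the fingers, y is the line along which they close (so a half turn about z gives the same grasp; the last joint's range is limited). The gripper opens to 87 mm and grips with 3 to 60 N. Pads are 19 mm wide; open, the fingers measure 117 mm over their backs; the gripper's body (75 mm by 190 mm) begins 51 mm behind the grasp point.
Start: joints at [1.171, 0.332, -0.065, 1.46, 0.022, 1.35, -0.088], TCP at [0.23, -0.581, 0.237] pointing down, gripper open.
Joint ranges: [-2.6, 2.6], [-0.5, 2.12], [-1.47, 1.34], [0.16, 2.42], [-1.27, 4.41], [0.06, 2.06], [-2.6, 2.6]. Speed limits (rad/s): [2.22, 2.22, 2.79, 2.79, 3.14, 3.14, 3.14].

### API

Orientations are given as a unit quaternion [x, y, z, w].
In Python, from bench import r, optics gives the robot as it stands.
- The arm moves only by the shell command python3 -m pendant 'ROWS' [FORCE]. ROWS is JSON, a list of rows, each a list of 7 numbers: the closure, from -1 (fully open) to 1 (shut), then the shift along the tool's x, y, z scaled (see below), then the turn, a rotation vector about the tool's x, y, z scaled (see below). In form: [[grip, x, y, z, rx, ry, rz], ...]. A call has 1 to 8 rows; each row is the pose to reach, as a shift and turn from the pose commanded when the call began, along the tool's axes at that moment; what a row does not reach only later rows make up. The controller multiplies each number of a shift by 0.3 m and each number of a turn by 120 degrees. A row lasts 1/8 s, in which the tool goes at most 62.5 mm and 10.7 degrees, less where a joint would pass 70% of its speed; a pose out of reach is approached as far as the arm can. A call with a number of a shift or a turn outside -1 to 1 is refused whole. A call with a gripper value outside its range is refused whole. The fingers move at their own pace and stop on an object; FORCE is the grip in N (left out, the last holds). Time passes only in rows, so rows that repeat a pose let the fingers close. It gives the time, the measured TCP pose, the force, the opening and the grip force at its end, in the units of the state.
- r.read_state(): the state, without advancing time (a new reading comes with each control period).
- optics.camera(name): name is "scene" or "top"; returns a dict with "pixels" (480x640x3 uint8, red, green, blue), "vfov" (degrees; the focal length in pixels is half the picture's height over the tangent of half this angle, whatever the lens; pixels are square), "cx", "cy" (the principal point, pixels), "rvec" (rotation vector, rad) and "tvec" (3), from world to camera coordinates, as OpenCV has them. Camera axes: x right, y down, z forward; pixel columns grow to the right and rows downward; lengths in m; the calibration is good to about 2 mm. A picture is of the moment at which its call begins. There is no depth.
- r.close_job(): hands the job in; it is judged then, once.
The state is a dict: "time": time; "joint_positions": joint angles; "joint_vel": joint speeds; "joint_torque": joint torques, N m; "ee_pos": TCP position; "eef_rot": TCP orientation; "ft_force": force on the tool from outside, world axes, zero at the start; "torque": the same for the moment, N m; "width": finger opening in m; "grip_force": force on a finger pad.
Only numpy, scipy, OpenCV 4.12 (cv2) and the standard library are available. Lean on these libraries where they do the work, as an engineer would, in place of code of your own. Each camera call takes 0.05 s, during which the arm holds its last target. There are 200 camera calls.

### The job

The small egg cup stands off-centre on the round pan of the bench scale, so the scale would weigh falsely. Without gripping or lifting anything, nudge the cup along with light taps of the fingertips until it stands upright in the middle of the pan, its egg still in it, then take the hand away. Tap only the cup, low and gently, never the egg, do not tip the cup or let it fall off, and leave the things around the scale alone.

Things in the scene. Friction and masses are not known exactly. Their poses are not given: they have to be found in the camera images.
- scale: White bench scale, fixed to the bench. Origin on the bench under the axis of its pan; x points away from its display. Housing from x -87 to +63 mm, y -62 to +62 mm, 28 mm high; display and two small buttons on the top near its -x edge.
- pan: Flat round steel pan on the scale, without a lip, fixed, 100 mm across and 6 mm thick. Origin at the centre of its underside, 36 mm above the bench, so its upper face is 42 mm above the bench; z up; its yaw means nothing.
- cup: White egg cup, loose on the pan, round about its upright z axis, about 90 g. Origin at the centre of its underside. Narrow foot 31 mm across, waist 26 mm, rim 48 mm across at 31 mm height: an upright finger meets the rim first. With the egg it stands 65 mm high. It slides under a slow level push of 1 to 1.5 N; it tips easily, and a brisk knock rocks it and sends it on past the finger.
- egg: Brown hen's egg standing on end, loose, in the cup's bowl: 54 mm long, 42 mm thick, 58 g. Origin in its middle, 37 mm above the cup's underside; z along the egg.
- pot: Bystander: small lidded pale green sample pot, 50 mm across, 37 mm high, loose on the bench. Origin at the centre of its underside.
- tin: Bystander: round salve tin with a tan lid, 62 mm across, 35 mm high, loose on the bench. Origin at the centre of its underside.
- bottle: Bystander: brown glass dropper bottle, 33 mm across, 102 mm high, loose on the bench. Origin at the centre of its underside.
- gauge: Bystander: flat white digital thermometer, 50 x 62 x 18 mm, loose on the bench. Origin at the centre of its underside.
Not all that is in view belongs to the job. What is shaped like the cup but blue or orange is not meant.

How it is judged:
At the end, for the whole second after the job is handed in: The cup stands upright (within 0.06 rad) and at rest on the pan, its axis within 6 mm of the pan's centre, with the egg still seated in it (egg's middle within 8 mm of the cup's axis and at least 28 mm above its underside) (horizontal distance between cup and pan below 0.006 m and angle between cup's own z axis and vertical below 0.06 rad and z of cup in the frame of pan between 0.004 and 0.008 m and horizontal distance between egg and cup below 0.008 m and z of egg in the frame of cup above 0.028 m and linear speed of cup below 0.01 m/s); the robot touches nothing.
It fails at once if the cup is lifted (underside over 8 mm above the pan) or tipped by more than 0.3 rad (z of cup in the frame of pan above 0.014 m or angle between cup's own z axis and vertical above 0.3 rad).
It fails at once if the cup or the egg falls: the cup drops below the pan's face or its axis goes over 45 mm from the centre, or the egg comes out of the cup (z of cup in the frame of pan below -0.002 m or horizontal distance between cup and pan above 0.045 m or horizontal distance between egg and cup above 0.02 m or z of egg in the frame of cup above 0.05 m or z of egg in the frame of cup below 0.022 m).
It fails at once if the cup is gripped or pushed with more than 4.5 N (contact force between any of the fingers, the arm and cup above 4.5 N).
It fails at once if the robot presses on the egg (over 0.5 N) (contact force between any of the fingers, the arm and egg above 0.5 N).
It fails at once if the pot, tin, bottle or thermometer is moved by more than 15 mm (distance of any of pot, tin, bottle, gauge from where it was at the start of the episode above 0.015 m).
It also fails if it takes over 38 s, if anything falls off the work surface, if the arm or the gripper's body presses on something with over 40 N, if the wrist force passes 120 N, or if a joint passes its speed limit or range.

## Working session

There is one attempt and no reset: what is moved stays moved. The work goes in short steps, Python scripts to look and compute and a shell command to move; the robot and the scene stay as the last step left them, time stands still between calls to the robot, and variables do not carry over. Pictures are saved under pics/ and viewed, at most 10 in all, crops included, and the job is handed in when it is done.

```bash
ls; mkdir -p pics
python3 - <<'E'
from bench import r, optics
import cv2
for n in ("scene","top"):
    c=optics.camera(n); cv2.imwrite(f"pics/{n}0.png",c["pixels"][:,:,::-1])
    print(n,c["vfov"],c["cx"],c["cy"],c["rvec"],c["tvec"])
s=r.read_state(); print(s["time"],s["ee_pos"],s["eef_rot"],s["ft_force"],s["width"],r.finger_overhang)
E
```

```text
pics
scene 47.54186487101205 325.27488316028496 236.64279128895524 [ 1.96812869 -1.09055875  0.54629856] [-0.13884322  0.43178702  0.40822792]
top 46.826823887698446 317.2271925592747 247.12639841884422 [ 2.1843856  -2.17743721  0.07789573] [0.23380424 0.56679426 0.89210404]
0.1 [ 0.22985316 -0.58086623  0.23585909] [ 9.82301571e-01  1.87305272e-01 -1.38015951e-04 -5.82740821e-04] [-0.68034733  0.01698262 -0.36335243] 0.08693050133357177 0.014
```

View pics/scene0.png

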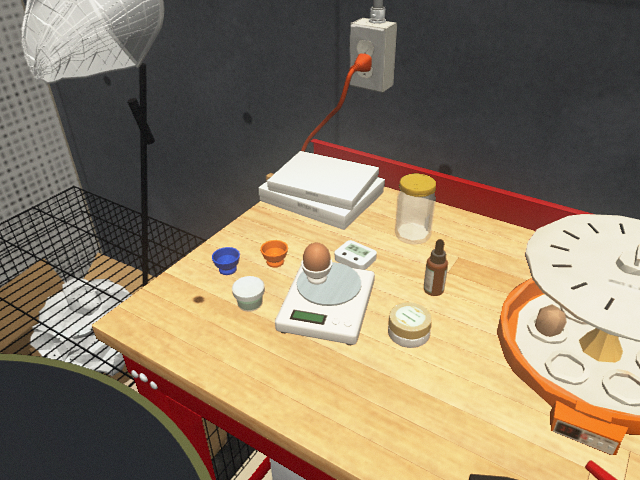

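View pics/top0.png

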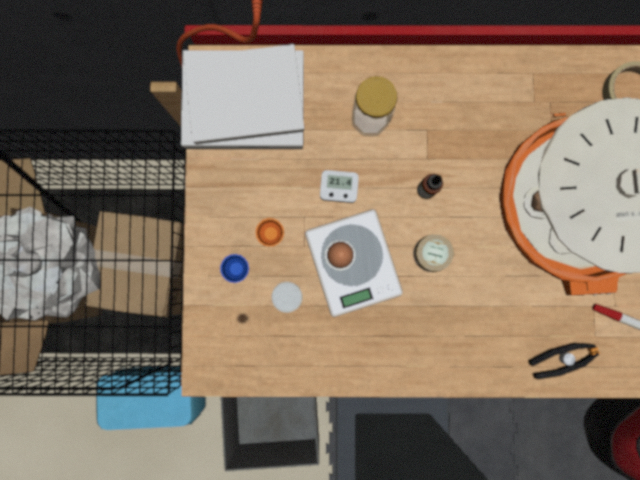

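The scene view shows the cup with its brown egg at about (316,262) on the pan (329,283). The top view shows the egg at about (340,255), left of the pan centre (352,255). The blue and orange cups, pot, thermometer, tin and bottle stand around the scale. I'll measure with colour masks and rays next.

```bash
cat > h.py <<'E'
from bench import r, optics
import cv2, numpy as np
from scipy.spatial.transform import Rotation as R
class V:
    def __init__(s,n):
        c=optics.camera(n); s.im=c["pixels"]; s.f=240/np.tan(np.radians(c["vfov"])/2)
        s.K=np.array([[s.f,0,c["cx"]],[0,s.f,c["cy"]],[0,0,1]]); s.Rm=cv2.Rodrigues(np.array(c["rvec"],float))[0]; s.t=np.array(c["tvec"],float)
        s.o=-s.Rm.T@s.t; s.hsv=cv2.cvtColor(s.im,cv2.COLOR_RGB2HSV).astype(int)
    def ray(s,p): return s.Rm.T@np.linalg.inv(s.K)@np.array([p[0],p[1],1.])
    def on(s,p,z): d=s.ray(p); return s.o+d*(z-s.o[2])/d[2]
    def px(s,P): q=s.K@(s.Rm@np.array(P)+s.t); return q[:2]/q[2]
def tri(a,pa,b,pb):
    da,db=a.ray(pa),b.ray(pb); k=np.linalg.lstsq(np.c_[da,-db],b.o-a.o,rcond=None)[0]
    A,B=a.o+k[0]*da,b.o+k[1]*db; return (A+B)/2,np.linalg.norm(A-B)
def blob(m,box):
    x0,y0,x1,y1=box; k=np.zeros(m.shape,np.uint8); k[y0:y1,x0:x1]=m[y0:y1,x0:x1]
    n,l,st,ce=cv2.connectedComponentsWithStats(k); i=1+np.argmax(st[1:,4])
    return ce[i],st[i],l==i
def egg(v,box):
    h,s,V_=v.hsv[...,0],v.hsv[...,1],v.hsv[...,2]
    return blob(((h<16)&(s>85)&(V_>40)).astype(np.uint8),box)
BS=(290,225,345,290); BT=(320,235,365,275)
E
python3 - <<'E'
from h import *
a,b=V("scene"),V("top")
ea,sa,_=egg(a,BS); eb,sb,_=egg(b,BT); print(ea,sa,eb,sb)
P,g=tri(a,ea,b,eb); print("egg",P,g)
for x,y in [(352,232),(375,255),(352,250),(330,255),(340,268),(310,237),(385,290)]: print((x,y),b.im[y,x],b.hsv[y,x])
# crops
A=cv2.resize(a.im[215:355,265:395],None,fx=3,fy=3,interpolation=2);B=cv2.resize(b.im[200:340,295:425],None,fx=3,fy=3,interpolation=2)
cv2.imwrite("pics/c1.png",np.hstack([A,B])[:,:,::-1])
E
```

```text
[315.99524564 256.89223455] [303 242  27  29 631] [339.87391304 254.45217391] [328 243  24  24 460]
egg [0.55062919 0.20008805 0.08090342] 0.0008613204732641976
(352, 232) [144 151 154] [ 99  17 154]
(375, 255) [142 150 155] [102  21 155]
(352, 250) [139 125 117] [ 11  40 139]
(330, 255) [114  75  53] [ 11 136 114]
(340, 268) [151 145 141] [ 12  17 151]
(310, 237) [215 218 220] [102   6 220]
(385, 290) [217 219 223] [110   7 223]
```

View pics/c1.png

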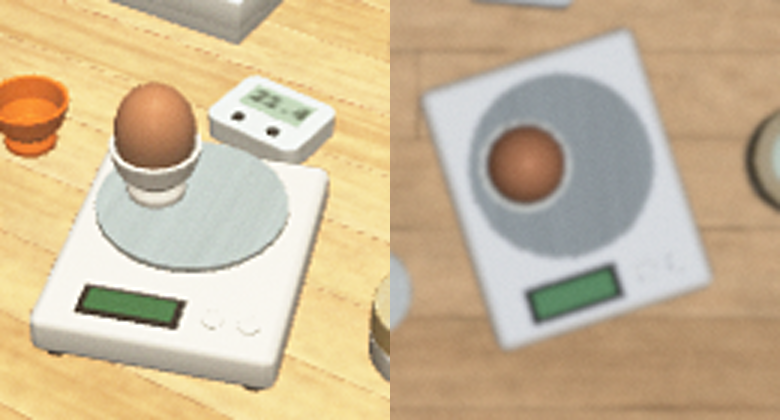

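The crop shows the cup clear on the left of the pan; the pan's outline is a clean grey disc in the top view, centre about (352,254).

```bash
cat >> h.py <<'E'
from scipy.optimize import least_squares
def pan(v,box,vlo,vhi,slo,z=0.042,excl=None):
    H,S,W=v.hsv[...,0],v.hsv[...,1],v.hsv[...,2]
    m=((H>85)&(H<125)&(S>=slo)&(S<45)&(W>vlo)&(W<vhi)).astype(np.uint8); m=cv2.morphologyEx(m,cv2.MORPH_OPEN,np.ones((3,3),np.uint8))
    _,st,l=blob(m,box); c=max(cv2.findContours(l.astype(np.uint8),0,1)[0],key=cv2.contourArea)
    p=np.array([v.on(q,z)[:2] for q in cv2.convexHull(c)[:,0]])
    f=lambda k: np.hypot(*(p-k[:2]).T)-k[2]
    s=least_squares(f,[*p.mean(0),.05],loss="soft_l1",f_scale=.001); return s.x,st,np.abs(s.fun).max()
E
python3 - <<'E'
from h import *
a,b=V("scene"),V("top")
print("top pan",*pan(b,(310,215,390,295),120,178,10))
print("scene pan",*pan(a,(290,250,370,310),120,225,10))
for x,y in [(345,300),(345,278),(320,290),(290,317)]: print(a.hsv[y,x])
eb,sb,_=egg(b,BT); print("egg top@.079",b.on(eb,.079))
ea,sa,_=egg(a,BS)
print("eggscene@.081",a.on(ea,.081), "egg top pix", a.on((ea[0],242),.1))
# cup rim top view: white ring fit
H,S,W=[b.hsv[...,i] for i in range(3)]
for row in (254,255): print(b.im[row,318:366].tolist())
# bystanders & heading: housing min-area rect in top
m=((S<14)&(W>190)).astype(np.uint8); _,st,l=blob(m,(300,200,410,325)); c=np.vstack(cv2.findContours(l.astype(np.uint8),0,1)[0])
bx=cv2.boxPoints(cv2.minAreaRect(c)); print("housing",[b.on(q,.028)[:2].round(3) for q in bx])
for n,p,z in [("pot",(287,297),.037),("tin",(434,253),.035),("bottle",(433,181),.10),("gauge",(340,186),.018),("orange",(270,232),.03)]: print(n,b.on(p,z).round(3))
s=r.read_state(); print(R.from_quat(s["eef_rot"]).as_matrix().round(3))
E
```

```text
top pan [0.55251695 0.18038888 0.04876401] [ 322  225   60   60 2114] 0.0004038653255079433Traceback (most recent call last):
  File "<stdin>", line 4, in <module>
  File "h.py", line 27, in pan
    _,st,l=blob(m,box); c=max(cv2.findContours(l.astype(np.uint8),0,1)[0],key=cv2.contourArea)
           ~~~~^^^^^^^
  File "h.py", line 17, in blob
    n,l,st,ce=cv2.connectedComponentsWithStats(k); i=1+np.argmax(st[1:,4])
                                                       ~~~~~~~~~^^^^^^^^^^
    return _wrapfunc(a, 'argmax', axis=axis, out=out, **kwds)
    return bound(*args, **kwds)
ValueError: attempt to get argmax of an empty sequence
```

Run:
```python
from h import *
a,b=V("scene"),V("top")
for x,y in [(345,300),(345,278),(320,290),(290,317),(365,285)]: print(a.hsv[y,x])
try: print("scene pan",*pan(a,(290,250,370,310),120,235,8))
except Exception as e: print(e)
eb,sb,_=egg(b,BT); print("egg top@.079",b.on(eb,.079))
ea,sa,_=egg(a,BS); print("egg scene@.081",a.on(ea,.081))
print(b.im[254,318:366,0].tolist())
H,S,W=[b.hsv[...,i] for i in range(3)]
m=((S<14)&(W>190)).astype(np.uint8); _,st,l=blob(m,(300,200,410,325)); c=np.vstack(cv2.findContours(l.astype(np.uint8),0,1)[0])
bx=cv2.boxPoints(cv2.minAreaRect(c)); print("housing",[b.on(q,.028)[:2].round(3) for q in bx])
for n,p,z in [("pot",(287,297),.037),("tin",(434,253),.035),("bottle",(433,181),.10),("gauge",(340,186),.018),("orange",(270,232),.03)]: print(n,b.on(p,z).round(3))
s=r.read_state(); print(s["time"],R.from_quat(s["eef_rot"]).as_matrix().round(3))
```

```text
[ 53  11 211]
[ 64  10 208]
[ 72  12 212]
[ 18  57 103]
[ 24  10 249]
attempt to get argmax of an empty sequence
egg top@.079 [0.55072658 0.20030469 0.079     ]
egg scene@.081 [0.55123995 0.1995655  0.081     ]
[215, 211, 197, 176, 152, 147, 158, 172, 165, 122, 97, 105, 116, 128, 138, 144, 151, 159, 165, 168, 173, 181, 191, 190, 188, 182, 173, 170, 168, 163, 155, 146, 139, 126, 129, 155, 176, 174, 151, 143, 143, 141, 144, 142, 141, 143, 142, 142]
housing [array([0.591, 0.255]), array([0.629, 0.143]), array([0.491, 0.098]), array([0.454, 0.209])]
pot [0.484 0.284 0.037]
tin [0.556 0.046 0.035]
bottle [0.661 0.06  0.1  ]
gauge [0.669 0.198 0.018]
orange [0.59  0.313 0.03 ]
0.4 [[ 0.93   0.368 -0.   ]
 [ 0.368 -0.93   0.   ]
 [ 0.    -0.    -1.   ]]
```

Pan centre is (0.5525, 0.1804); two independent fits agree. The cup axis is (0.5508, 0.2002), with the egg's height triangulated at 0.081 against 0.079 expected. So the cup needs about 20 mm along (0.09, -0.996). I'll approach from the +y side with the hand tilted about 36°, so the tips go under the rim and meet the waist low. First move: up and over.

```bash
cat >> h.py <<'E'
U=np.array([.09,-.996,0])/np.hypot(.09,.996)
def tilt(deg,u=U):
    x=-u; z=np.array([0,0,-1.]); M=np.c_[x,np.cross(z,x),z]
    return R.from_matrix(M)*R.from_rotvec([0,-np.radians(deg),0])
def num(pos,rot=None):
    s=r.read_state(); c=R.from_quat(s["eef_rot"]); d=c.inv().apply(np.array(pos)-s["ee_pos"])/.3
    w=(c.inv()*(rot or c)).as_rotvec()/np.radians(120); print("shift",d.round(4),"turn",w.round(4))
def tcp_for(corner,rot): # corner = wanted forward-bottom corner of tips
    return np.array(corner)-rot.apply([-.0095,0,.014])
E
python3 -m pendant '[[0.77,0.71,-0.62,-0.37,0,0,-0.3],[0.77,0.71,-0.62,-0.37,0,0,-0.3],[0.77,0.71,-0.62,-0.37,0,0,-0.3],[0.77,0.71,-0.62,-0.37,0,0,-0.3],[0.77,0.71,-0.62,-0.37,0,0,-0.3],[0.77,0.71,-0.62,-0.37,0,0,-0.3]]'
python3 - <<'E'
from h import *
num([.47,-.06,.33],tilt(0)); print(r.read_state()["joint_positions"].round(2))
E
```

```text
time: 1.15
ee_pos: [0.3623, -0.3266, 0.3498]
eef_rot: [0.875, 0.485, 0.001, 0.002]
ft_force: [-0.1, -1.5, 0.1]
width: 0.035
grip_force: 0.0
shift [ 0.9438 -0.1673  0.065 ] turn [ 0.0018  0.0008 -0.31  ]
[ 0.96  0.   -0.32  1.61  0.    1.53  0.08]
```

```bash
python3 -m pendant '[[0.77,0.94,-0.17,0.06,0,0,-0.31],[0.77,0.94,-0.17,0.06,0,0,-0.31],[0.77,0.94,-0.17,0.06,0,0,-0.31],[0.77,0.94,-0.17,0.06,0,0,-0.31],[0.77,0.94,-0.17,0.06,0,0,-0.31],[0.77,0.94,-0.17,0.06,0,0,-0.31]]'
python3 - <<'E'
from h import *
num([.54,.2,.32],tilt(0)); print(r.read_state()["joint_positions"].round(2))
E
```

```text
time: 1.9
ee_pos: [0.4682, -0.0622, 0.3292]
eef_rot: [0.675, 0.738, 0.0, -0.0]
ft_force: [-0.6, -0.4, -0.2]
width: 0.0102
grip_force: 0.0
shift [0.8496 0.3152 0.0311] turn [-0.0001 -0.0003 -0.001 ]
[ 0.68 -0.01 -0.63  1.66 -0.01  1.49  0.14]
```

```bash
python3 -m pendant '[[0.77,0.85,0.31,0.03,0,0,0],[0.77,0.85,0.31,0.03,0,0,0],[0.77,0.85,0.31,0.03,0,0,0],[0.77,0.85,0.31,0.03,0,-0.1,0],[0.77,0.85,0.31,0.03,0,-0.2,0],[0.77,0.85,0.31,0.03,0,-0.3,0],[0.77,0.85,0.31,0.03,0,-0.3,0]]'
python3 - <<'E'
from h import *
T=tilt(36); C=np.array([.5508,.2002,0])-U*.050; C[2]=.080
print(tcp_for(C,T)); num(tcp_for(C,T),T); print(r.read_state()["joint_positions"].round(2))
E
```

```text
time: 2.78
ee_pos: [0.5393, 0.1978, 0.3193]
eef_rot: [0.643, 0.7, -0.212, 0.229]
ft_force: [0.9, -0.2, -0.0]
width: 0.0097
grip_force: 0.0
[0.54486803 0.26584719 0.08574228]
shift [0.6421 0.039  0.4942] turn [-0.0022  0.0029 -0.0016]
[-0.19  0.5  -0.78  1.31  0.78  1.94 -0.79]
```

```bash
python3 -m pendant '[[0.77,0.2,0.01,0.15,0,0,0],[0.77,0.35,0.02,0.27,0,0,0],[0.77,0.5,0.03,0.38,0,0,0],[0.77,0.6,0.035,0.46,0,0,0],[0.77,0.64,0.039,0.494,0,0,0],[0.77,0.64,0.039,0.494,0,0,0],[0.77,0.64,0.039,0.494,0,0,0]]'
python3 - <<'E'
from h import *
T=tilt(36); C=np.array([.5508,.2002,0])-U*.040; C[2]=.044+.019*np.sin(np.radians(36))
num(tcp_for(C,T),T); print(r.read_state()["joint_positions"].round(2))
a,b=V("scene"),V("top")
A=cv2.resize(a.im[215:355,265:395],None,fx=3,fy=3,interpolation=2);B=cv2.resize(b.im[200:340,265:395],None,fx=3,fy=3,interpolation=2)
cv2.imwrite("pics/c2.png",np.hstack([A,B])[:,:,::-1])
s=r.read_state();c=R.from_quat(s["eef_rot"])
print([(a.px(p),b.px(p)) for p in [s["ee_pos"]+c.apply([-.0095,0,.014])]])
E
```

```text
time: 3.65
ee_pos: [0.546, 0.2661, 0.0896]
eef_rot: [0.645, 0.699, -0.208, 0.228]
ft_force: [-0.3, -0.3, 0.5]
width: 0.0101
grip_force: 0.0
shift [ 0.0288 -0.0039  0.0974] turn [-0.0013 -0.0003 -0.0036]
[-0.31  0.79 -0.72  1.4   0.86  1.7  -1.07]
[(array([287.20705572, 246.11828988]), array([307.37512685, 256.29268985]))]
```

View pics/c2.png

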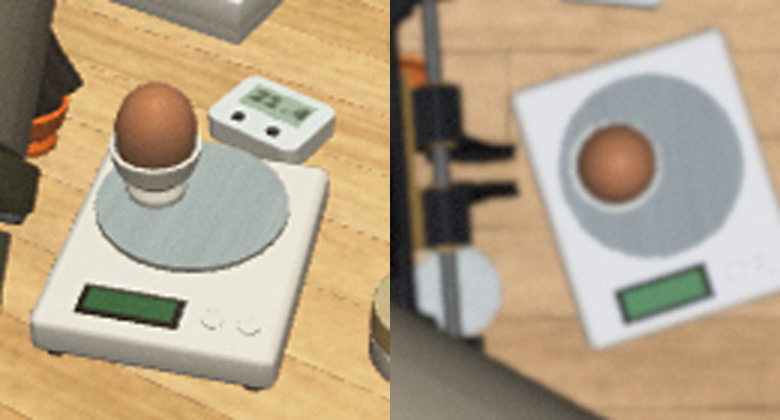

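The tips sit at about (307,256) in the top view, exactly where predicted. They are thin, aligned with the cup, and clear of the pot. Next is the staging height.

```bash
python3 -c "
from h import *
print(r.read_state()['ee_pos'])"
python3 -m pendant '[[0.77,0.01,0,0.04,0,0,0],[0.77,0.02,0,0.07,0,0,0],[0.77,0.025,0,0.085,0,0,0],[0.77,0.025,0,0.085,0,0,0],[0.77,0.025,0,0.085,0,0,0]]'
python3 - <<'E'
from h import *
s=r.read_state();c=R.from_quat(s["eef_rot"])
print("fwd corner",s["ee_pos"]+c.apply([-.0095,0,.014]),"low",s["ee_pos"]+c.apply([.0095,0,.014]))
T=tilt(36)
for d in (.040,.030,.018):
    C=np.array([.5508,.2002,0])-U*d; C[2]=.044+.019*np.sin(np.radians(36)); num(tcp_for(C,T),T)
b=V("top");e,_,_=egg(b,BT); print(e,b.on(e,.079))
E
```

```text
[0.54587389 0.26627631 0.08957839]
time: 4.38
ee_pos: [0.5458, 0.2577, 0.0629]
eef_rot: [0.644, 0.7, -0.209, 0.227]
ft_force: [0.4, 0.4, -0.3]
width: 0.01
grip_force: 0.0
fwd corner [0.54716171 0.24184202 0.05716769] low [0.54587824 0.25716177 0.04600266]
shift [-0.0009 -0.0007  0.0089] turn [-0.0017 -0.0001 -0.0025]
shift [-0.0279 -0.0005  0.0285] turn [-0.0017 -0.0001 -0.0025]
shift [-0.0603 -0.0002  0.052 ] turn [-0.0017 -0.0001 -0.0025]
[340.18843683 254.25910064] [0.55078816 0.19987711 0.079     ]
```

```bash
python3 -m pendant '[[0.77,0,0,0.009,0,0,0],[0.77,-0.01,0,0.016,0,0,0],[0.77,-0.02,0,0.023,0,0,0],[0.77,-0.03,0,0.03,0,0,0],[0.77,-0.04,0,0.037,0,0,0],[0.77,-0.05,0,0.045,0,0,0],[0.77,-0.06,0,0.052,0,0,0],[0.77,-0.06,0,0.052,0,0,0]]'
python3 - <<'E'
from h import *
s=r.read_state();c=R.from_quat(s["eef_rot"])
print("fwd corner",s["ee_pos"]+c.apply([-.0095,0,.014]),"low",s["ee_pos"]+c.apply([.0095,0,.014]),s["ft_force"])
a,b=V("scene"),V("top");e,_,_=egg(b,BT); print(e,b.on(e,.079))
A=cv2.resize(a.im[225:315,265:355],None,fx=4,fy=4,interpolation=2);B=cv2.resize(b.im[210:300,295:385],None,fx=4,fy=4,interpolation=2)
cv2.imwrite("pics/c3.png",np.hstack([A,B])[:,:,::-1])
E
```

```text
time: 5.42
ee_pos: [0.5479, 0.2335, 0.0608]
eef_rot: [0.644, 0.7, -0.209, 0.228]
ft_force: [-0.2, 1.1, 0.2]
width: 0.0099
grip_force: 0.0
fwd corner [0.54922946 0.21760365 0.05504372] low [0.54795379 0.23291866 0.04387128] [-0.21753121  1.14864701  0.19281081]
[340.14830508 254.23516949] [0.55082499 0.19993907 0.079     ]
```

View pics/c3.png

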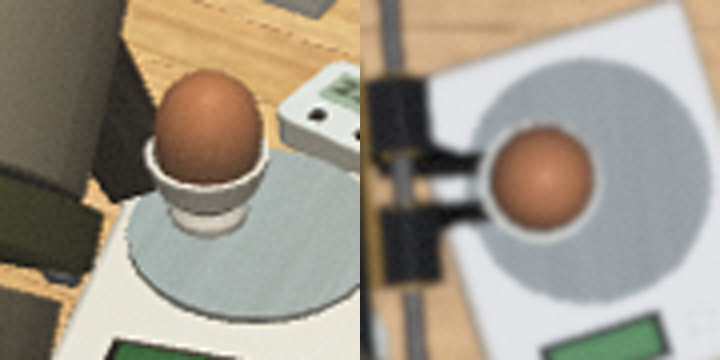

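The tips are under the rim beside the foot at (475,185) in the right crop, and the cup is unmoved. Now the slow push, about 1 mm per row.

```bash
cat > look.py <<'E'
from h import *
s=r.read_state();c=R.from_quat(s["eef_rot"]);k=s["ee_pos"]+c.apply([-.0095,0,.014])
a,b=V("scene"),V("top");e,_,l=egg(b,BT);ea,_,_=egg(a,(290,225,365,300));P=b.on(e,.079);Q,g=tri(a,ea,b,e)
print("corner",k.round(4),"egg top",P.round(4),"tri",Q.round(4),"to go",(np.array([.5525,.1804])-P[:2]).round(4),"F",s["ft_force"].round(2),s["time"])
E
python3 -m pendant '[[0.77,-0.0027,0,0.002,0,0,0],[0.77,-0.0054,0,0.004,0,0,0],[0.77,-0.0081,0,0.006,0,0,0],[0.77,-0.0108,0,0.008,0,0,0],[0.77,-0.0135,0,0.01,0,0,0],[0.77,-0.0162,0,0.012,0,0,0],[0.77,-0.0189,0,0.014,0,0,0],[0.77,-0.0216,0,0.0157,0,0,0]]' | grep -E "force"; python3 look.py
```

```text
ft_force: [-1.3, 0.9, -0.1]
grip_force: 0.4
corner [0.5498 0.21   0.055 ] egg top [0.5509 0.1938 0.079 ] tri [0.5511 0.1935 0.0812] to go [ 0.0016 -0.0134] F [-1.31  0.86 -0.11] 6.525
```

The cup slid 6 mm and the egg's height is unchanged, so it didn't tip. Continuing.

```bash
python3 -m pendant '[[0.77,-0.0027,0,0.002,0,0,0],[0.77,-0.0054,0,0.004,0,0,0],[0.77,-0.0081,0,0.006,0,0,0],[0.77,-0.0108,0,0.008,0,0,0],[0.77,-0.0135,0,0.01,0,0,0],[0.77,-0.0162,0,0.012,0,0,0],[0.77,-0.0189,0,0.014,0,0,0],[0.77,-0.0216,0,0.0157,0,0,0]]' | grep -E "force"; python3 look.py
```

```text
ft_force: [0.2, 0.7, -0.1]
grip_force: 0.4
corner [0.5504 0.202  0.0549] egg top [0.5518 0.1856 0.079 ] tri [0.5519 0.1854 0.0811] to go [ 0.0007 -0.0052] F [ 0.16  0.75 -0.13] 7.625
```

```bash
python3 -m pendant '[[0.77,-0.0027,0,0.002,0,0,0],[0.77,-0.0054,0,0.004,0,0,0],[0.77,-0.0081,0,0.006,0,0,0],[0.77,-0.0108,0,0.008,0,0,0],[0.77,-0.0132,0,0.0096,0,0,0],[0.77,-0.0132,0,0.0096,0,0,0]]' | grep -E "force"; python3 look.py
```

```text
ft_force: [-0.7, 0.5, -0.3]
grip_force: 0.4
corner [0.5509 0.197  0.055 ] egg top [0.5522 0.1808 0.079 ] tri [0.5523 0.1806 0.081 ] to go [ 0.0003 -0.0004] F [-0.66  0.5  -0.33] 8.475
```

The cup is within 0.5 mm of centre. I'll back straight out, slowly at first.

```bash
python3 -m pendant '[[0.77,0.0027,0,-0.002,0,0,0],[0.77,0.008,0,-0.006,0,0,0],[0.77,0.0189,0,-0.014,0,0,0],[0.77,0.04,0,-0.029,0,0,0],[0.77,0.07,0,-0.051,0,0,0],[0.77,0.11,0,-0.08,0,0,0],[0.77,0.135,0,-0.098,0,0,0],[0.77,0.135,0,-0.098,0,0,0]]' | grep -E "pos"; python3 look.py
python3 -m pendant '[[0.77,-0.03,0,-0.04,0,0,0],[0.77,-0.06,0,-0.1,0,0,0],[0.77,-0.09,0,-0.2,0,0,0],[0.77,-0.12,0,-0.3,0,0,0],[0.77,-0.15,0,-0.4,0,0,0],[0.77,-0.15,0,-0.4,0,0,0],[0.77,-0.15,0,-0.4,0,0,0],[0.77,-0.15,0,-0.4,0,0,0]]'|grep pos
python3 - <<'E'
from h import *
exec(open("look.py").read())
try: print("pan",pan(b,(310,215,390,295),120,178,10))
except Exception as x: print(x)
A=cv2.resize(a.im[215:355,255:395],None,fx=2.8,fy=2.8,interpolation=2);B=cv2.resize(b.im[170:310,265:405],None,fx=2.8,fy=2.8,interpolation=2)
cv2.imwrite("pics/c4.png",np.hstack([A,B])[:,:,::-1])
E
```

```text
ee_pos: [0.5449, 0.2641, 0.0605]
corner [0.5463 0.2483 0.0547] egg top [0.552 0.182 0.079] tri [0.5521 0.1817 0.0808] to go [ 0.0005 -0.0016] F [-0.74 -0.48 -0.52] 9.575
ee_pos: [0.5425, 0.2962, 0.1837]
corner [0.5438 0.2804 0.178 ] egg top [0.552 0.182 0.079] tri [0.5522 0.1818 0.0807] to go [ 0.0005 -0.0016] F [0.34 0.06 0.06] 10.675
pan (array([0.55230651, 0.1803784 , 0.04809228]), array([ 322,  225,   60,   60, 2025], dtype=int32), np.float64(0.0006680666217393008))
```

View pics/c4.png

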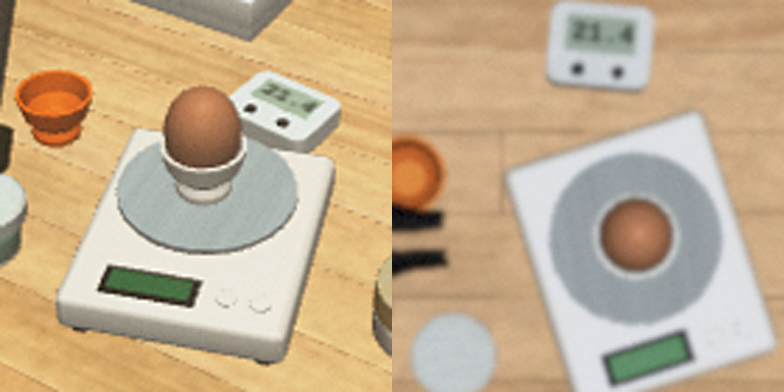

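The cup stands upright with its egg at (636,235) in the right crop, against a pan centre of about (636,238). It is about 1.7 mm off centre, within the 6 mm limit, and the hand is clear.

```bash
python3 -c "
from bench import r
print(r.close_job())"
```

```text
the job is handed in; nothing more can be done
None
```

I handed the job in with the cup upright about 1.7 mm from the pan's centre by camera (limit 6 mm), its egg seated and the hand clear, after about 11 s; the judge's verdict was not shown.

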